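# Shelve the bottle and jar by height

### The arm

A 6-joint arm with a two-finger parallel gripper is mounted at the origin on the work surface. World frame = base frame: x ahead of the robot, y to its left, z up, the work surface at z = 0. Lengths are in m, angles in degrees, forces in N, time in s.
With the tool pointing down it reaches from about 0.4 to 0.825 m from the base axis. Payload 7 kg.
Tool frame: the origin (TCP) lies at the very end of the fingers, on their centre line; the grasp point (between the pads) lies 19 mm behind it (ctrl.grip_point_offset is the distance from the TCP to the grasp point, in m); x points along the fingers, z is the direction in which the jaws open and shut, and the axes are right-handed (so a half turn about x gives the same grasp; the last joint's range is limited). The gripper opens to 88 mm and grips with 3 to 60 N. Pads are 19 mm wide; open, the fingers measure 130 mm over their backs; the gripper's body (78 mm by 193 mm) begins 47 mm behind the grasp point.
Start: joints at [93.398, 20.546, 0.682, 0, -70.136, -16.507], TCP at [0.153, 0.657, 0.227] pointing down, gripper open.
Joint ranges: [-176.03, 176.03], [-82.01, 121.73], [-58.28, 71.71], [-173.87, 95.51], [-174.79, -0.11], [-173.66, 173.66]. Speed limits (degrees/s): [136.94, 136.94, 172.46, 180, 180, 180].

### API

Orientations are given as [roll, pitch, yaw] about the fixed x, y, z axes, in that order (R = Rz(yaw) Ry(pitch) Rx(roll)).
In Python, from plant import get_obs, snapshot, calibration, close_job, ctrl gives the robot as it stands.
- The arm moves only by the tool move_arm, never from a script. Its argument "commands" is a list that holds one entry, the list of rows, each a list of 4 numbers: the shift along the tool's x, y, z in cm, then the turn about the tool's x in rad. In form: [[[dx, dy, dz, spin], ...]]. A call has 1 to 8 rows; each row shifts and turns the commanded pose from where the row before left it, along the tool's axes as they then stand; what a row does not reach is not made up. A row lasts 1/10 s, in which the tool goes at most 50 mm and 8.59 degrees, less where a joint would pass 70% of its speed; a pose out of reach is approached as far as the arm can. A call with a gripper value outside its range is refused whole. "jaw" is the finger opening in cm, from 0 to 8.76, set as the call begins (left out, the last holds). The fingers move at their own pace and stop on an object; the grip force is fixed at half the most. Time passes only in rows, so rows that do not move let the fingers close. It gives the time, the measured TCP pose, the force and the opening at its end, in the units of the state.
- get_obs(): the state, without advancing time (a new reading comes with each control period).
- snapshot(name): name is "side" or "top" or "wrist"; returns (picture, depth): 400x640x3 uint8, red, green, blue; 400x640 float32, m along the optical axis (not along the pixel's ray), 0 where there is no reading.
- calibration(name): a dict with "mtx" (3x3 intrinsics, pixels), "T" (4x4, takes a point from camera to world coordinates); the wrist camera has in their place "tool_from_camera" (4x4, takes a point from camera to tool coordinates, whose origin is the TCP and whose axes are the tool frame's). Camera axes: x right, y up, looking along -z (the intrinsics and any distortion apply to the point x, -y, -z); pixel columns grow to the right and rows downward; lengths in m; the calibration is good to about 2 mm. A picture is of the moment at which its call begins: read the wrist's pose just before it. calibration takes no time and is no camera call.
- close_job(): hands the job in, once; it reports no verdict.
The state is a dict: "clock": time; "joint_pos": joint angles; "qvel": joint speeds; "tau": joint torques, N m; "tool_pos": TCP position; "orientation": TCP orientation; "force": force on the tool from outside, world axes, zero at the start; "moment": the same for the moment, N m; "opening": finger opening in m.
Only numpy, scipy, OpenCV 4.12 (cv2) and the standard library are available. Lean on these libraries where they do the work, as an engineer would, in place of code of your own. Each camera call takes 0.05 s, during which the arm holds its last target. There are 200 camera calls.

### The job

Put the two containers left out on the counter away on the two-tier organiser: the tall amber bottle on the upper tier, which has the high headroom, and the short white jar on the lower tier, which has little. Each must finish standing upright and pushed in until it is wholly under the board above it, without being toppled on the way; leave everything else where it is, including what already stands on the tiers.

Things in the scene. Friction and masses are not known exactly. Their poses are not given: they have to be found in the camera images.
- shelf: Fixed two-tier stepped organiser, clear and white plastic, navy front edges, 310 wide (its y). Origin on the counter under the middle of the upper deck's front edge; x points into it, away from its open front, which faces the robot within 0.15 rad. Side walls 6 thick at y = 149 to 155 either side, beside the covered parts only. Rear stops 15 high at x = 190 on both decks; back otherwise open
- lower_tier (a point): On the lower deck's top, 10 above the counter, at the middle of the width, straight below the front edge of the board above it. Axes as the organiser's. White deck from x = -85 to 195 here: x -85 to 0 is an open landing with nothing above; from x = 0 on, headroom is 60, under the upper deck
- upper_tier (a point): On the upper deck's top, 78 above the counter, at the middle of the width, straight below the roof's front edge. Axes as the organiser's. Clear deck 8 thick from x = -100 to 95 here: x -100 to 0 is an open landing with nothing above; from x = 0 on, headroom is 98 under the clear roof, 5 thick. This point is at x = 100 in the organiser's frame
- bottle: Tall amber pill bottle with white cap and paper label, round, upright: body 60 in diameter and straight to 58 high, cap 53 in diameter, 84 high over all, about 130 g. Origin at the centre of its underside, z up along its axis
- jar: Short white ceramic jar with a flat navy lid, round, 62 in diameter, 44 high, about 150 g. Origin at the centre of its underside, z up along its axis
- carton: Green carton already on the upper tier, loose, under the roof: 45 (its x) by 50 (its y) by 85 high, somewhere within 85 of the middle of the width, nearly square to the organiser. Origin at the centre of its underside. To be left alone
- tin: Round red tin already on the lower tier, loose, under the upper deck: 52 in diameter, 42 high, somewhere within 85 of the middle of the width. Origin at the centre of its underside. To be left alone
- case: Navy plastic latch case, 100 by 160 by 49 high, a bystander. Origin at the centre of its underside
- dish: White ceramic pill dish, 96 across, 26 high, a bystander. Origin at the centre of its underside
- eyecup: Transparent plastic eye cup, 56 across, 62 high, a bystander. Origin at the centre of its underside
- tube: Closed yellow tube lying on its side with a white square cap, 150 long (its x), 36 high, a bystander. Origin under it, near the middle of its length
- tweezer: Stainless tweezers lying flat on the counter, 110 long (its x), 10 high, a bystander. Origin at the centre of its underside
There are look-alikes about, which are no part of the job. What is shaped like the jar but yellow is not meant.

How it is judged:
By the outcome, as a careful person would: the job done as asked, in the order asked, and still so for the second after the job is handed in, with the robot touching nothing.
It also fails if it takes over 72 s, if anything falls off the work surface, if the arm or the gripper's body presses on something with over 40 N, if the wrist force passes 120 N, or if a joint passes its speed limit or range.

## Working session

There is one attempt and no reset: what is moved stays moved. The work goes in short steps, Python scripts to look and compute and a tool call to move; the robot and the scene stay as the last step left them, time stands still between calls to the robot, and variables do not carry over. Pictures are saved under pics/ and viewed, about 8 in all and at most 12, crops included, and the job is handed in when it is done.

Besides the shell and the picture viewer there is one more tool, called after "Call:" as a command line: name --argument value ..., lists and objects as JSON in quotes. move_arm: Moves the arm, as the interface text tells. Its arguments: {"type":"object","properties":{"commands":{"type":"array"},"jaw":{"type":"number"}},"required":["commands"]}

```bash
ls; mkdir -p pics; cat > h.py <<'E'
import numpy as np, cv2
from plant import get_obs, snapshot, calibration, close_job, ctrl
from scipy.spatial.transform import Rotation as Rn
def Tw(o):
    T=np.eye(4);T[:3,:3]=Rn.from_euler('xyz',o['orientation'],degrees=True).as_matrix();T[:3,3]=o['tool_pos'];return T
def cam(n,o=None):
    c=calibration(n);K=np.array(c['mtx']);T=np.array(c['T']) if 'T' in c else Tw(o)@np.array(c['tool_from_camera']);return K,T
def pts(depth,K,T):
    v,u=np.mgrid[:depth.shape[0],:depth.shape[1]]
    P=np.stack([(u-K[0,2])/K[0,0]*depth,-(v-K[1,2])/K[1,1]*depth,-depth],-1)
    return P@T[:3,:3].T+T[:3,3]
def ray(u,v,z,K,T):
    d=T[:3,:3]@np.array([(u-K[0,2])/K[0,0],-(v-K[1,2])/K[1,1],-1]);c=T[:3,3];return c+d*(z-c[2])/d[2]
E
python3 - <<'E'
from h import *
o=get_obs();print(o);print(ctrl.grip_point_offset)
print(calibration('top').keys())
for n in('top','side'):
    im,d=snapshot(n);cv2.imwrite(f'pics/{n}0.png',im[:,:,::-1]);np.save(f'{n}0d.npy',d);K,T=cam(n);print(n,K.round(1).tolist(),T.round(3).tolist())
E
```

```text
pics
{'clock': 0.0, 'joint_pos': array([ 9.33974503e+01,  2.05911107e+01,  6.33542430e-01, -2.06745717e-02,
       -7.01356712e+01, -1.65063779e+01]), 'qvel': array([-0.0401013 ,  0.02508599, -0.07299168,  0.01836681, -0.01911861,
       -0.04162716]), 'tau': array([-7.88643720e-04, -5.82728684e+01,  2.93062609e+01,  6.99710727e+00,
        6.99476586e-03, -1.60083887e-04]), 'tool_pos': array([0.15301009, 0.6569228 , 0.22562285]), 'orientation': array([  4.73346182,  89.90475584, -98.38250667]), 'force': array([-0.05007867, -0.20151377, -0.92465517]), 'moment': array([-0.00660935, -0.02205439,  0.02668143]), 'opening': 0.08746705243546636}
0.0188
dict_keys(['mtx', 'T'])
top [[485.0, 0.0, 320.9], [0.0, 485.0, 200.6], [0.0, 0.0, 1.0]] [[-0.007, 0.994, -0.113, 0.31], [-1.0, -0.008, -0.009, -0.065], [-0.01, 0.113, 0.993, 1.681], [0.0, 0.0, 0.0, 1.0]]
side [[369.4, 0.0, 314.7], [0.0, 369.4, 201.0], [0.0, 0.0, 1.0]] [[0.954, 0.213, -0.213, 0.254], [-0.301, 0.713, -0.633, -0.642], [0.017, 0.668, 0.744, 0.8], [0.0, 0.0, 0.0, 1.0]]
```

View pics/top0.png

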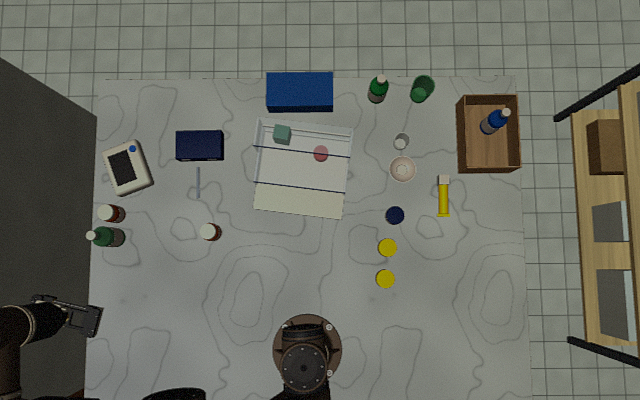

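View pics/side0.png

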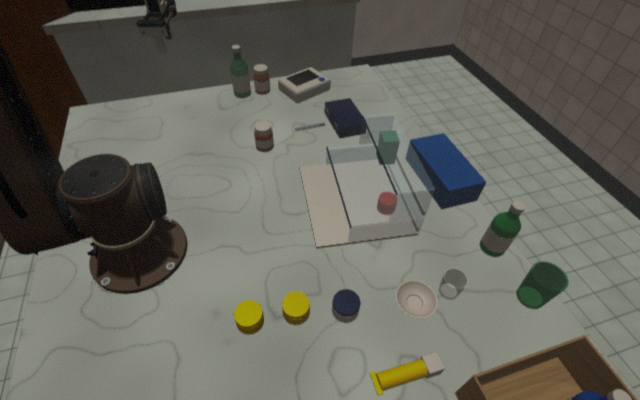

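The top view shows two amber bottles with white caps, at (210,231) and (112,213). The navy-lidded jar is at (395,215) and the yellow look-alikes at (387,247) and (385,279). The organiser spans about (254–352, 118–218), the carton is at (282,132) and the tin at (321,153).

```bash
python3 - <<'E'
from h import *
im=cv2.imread('pics/top0.png');d=np.load('top0d.npy');K,T=cam('top');P=pts(d,K,T)
def reg(name,u0,u1,v0,v1,zmin):
    p=P[v0:v1,u0:u1].reshape(-1,3);m=(p[:,2]>zmin)&(d[v0:v1,u0:u1].ravel()>0);q=p[m];zt=np.percentile(q[:,2],95)
    t=q[abs(q[:,2]-zt)<.008];mid=(t.min(0)+t.max(0))/2
    print(name,'ztop',zt.round(3),'top mid',mid.round(3),'ext',(t.max(0)-t.min(0)).round(3),'mean',t.mean(0).round(3))
reg('bottleA',195,225,215,248,.02);reg('bottleB',98,128,202,223,.02);reg('jar',383,407,204,226,.02)
reg('yel1',376,399,236,258,.02);reg('carton',272,293,122,142,.1)
reg('eyecup',392,410,132,148,.01);reg('dish',388,418,156,182,.01);reg('case',176,224,130,161,.02)
hsv=cv2.cvtColor(im,cv2.COLOR_BGR2HSV)
tin=((hsv[...,0]<10)|(hsv[...,0]>170))&(hsv[...,1]>60);tin[:, :300]=0;tin[:,345:]=0;tin[:135]=0;tin[175:]=0
v,u=np.nonzero(tin);print('tin px',u.mean(),v.mean(),len(u),ray(u.mean(),v.mean(),.05,K,T))
# navy edges
nv=(hsv[...,0]>100)&(hsv[...,0]<135)&(hsv[...,1]>90)&(hsv[...,2]<140)
for nm,v0,v1,z in(('upper deck front',172,200,.078),('roof front',138,165,.18),):
    m=nv.copy();m[:v0]=0;m[v1:]=0;m[:,:250]=0;m[:,356:]=0
    v,u=np.nonzero(m);l=np.polyfit(u,v,1);e=[ray(x,np.polyval(l,x),z,K,T) for x in(u.min(),u.max())]
    dd=e[0]-e[1];print(nm,u.min(),u.max(),np.array(e).round(4).tolist(),'len',np.linalg.norm(dd).round(4),'shelf yaw',np.degrees(np.arctan2(-dd[0],dd[1])).round(2),'n',len(u))
cv2.imwrite('pics/crop.png',cv2.resize(im[100:260,80:420],None,fx=2.35,fy=2.35,interpolation=cv2.INTER_CUBIC))
E
```

```text
bottleA ztop 0.089 top mid [0.396 0.328 0.087] ext [0.05  0.05  0.012] mean [0.395 0.328 0.086]
bottleB ztop 0.106 top mid [0.46  0.659 0.103] ext [0.05  0.048 0.011] mean [0.46  0.661 0.102]
jar ztop 0.05 top mid [ 0.448 -0.298  0.049] ext [0.058 0.058 0.012] mean [ 0.447 -0.297  0.046]
yel1 ztop 0.05 top mid [ 0.339 -0.27   0.049] ext [0.06  0.061 0.014] mean [ 0.339 -0.271  0.046]
carton ztop 0.186 top mid [0.703 0.071 0.184] ext [0.064 0.064 0.012] mean [0.702 0.071 0.182]
eyecup ztop 0.066 top mid [ 0.702 -0.325  0.065] ext [0.054 0.053 0.013] mean [ 0.703 -0.325  0.063]
dish ztop 0.03 top mid [ 0.609 -0.33   0.029] ext [0.089 0.092 0.014] mean [ 0.613 -0.331  0.026]
case ztop 0.055 top mid [0.694 0.371 0.054] ext [0.103 0.156 0.015] mean [0.695 0.371 0.051]
tin px 320.3806451612903 153.39354838709679 155 [ 0.65916971 -0.04896953  0.05      ]
upper deck front 256 340 [[0.5584, 0.1669, 0.078], [0.5216, -0.1138, 0.078]] len 0.2831 shelf yaw -7.47 n 19
roof front 256 349 [[0.658, 0.1531, 0.18], [0.6188, -0.1402, 0.18]] len 0.2959 shelf yaw -7.61 n 34
```

View pics/crop.png

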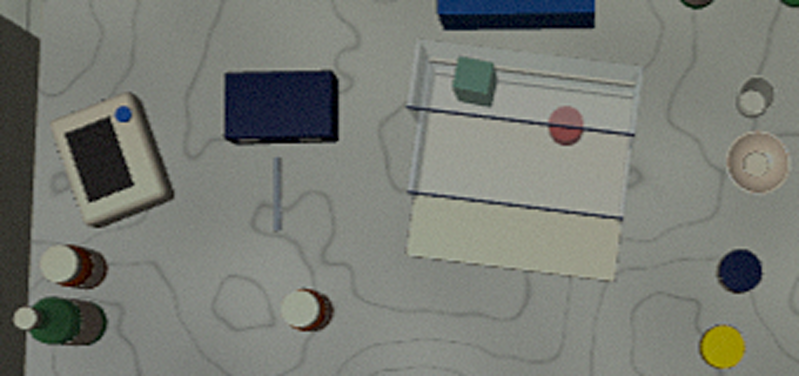

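Bottle A's top is at about 84 mm, so it is the target; B is taller, at 102 mm. The tool can only spin about its vertical axis. Upright fingers therefore stop at each board's front edge, and the last few mm need a short flick push. Next I work out the shelf frame and the moves.

```bash
cat >> h.py <<'E'
def go(x,y,z,jawyaw=None,o=None):
    o=o or get_obs();R=Tw(o)[:3,:3];s=0
    if jawyaw is not None:
        cur=np.degrees(np.arctan2(R[1,2],R[0,2]));da=(jawyaw-cur+90)%180-90
        s=-np.radians(da);R=R@Rn.from_rotvec([s,0,0]).as_matrix()
    t=R.T@(np.array([x,y,z])-o['tool_pos'])*100
    print('t',round(o['clock'],2),'tcp',o['tool_pos'].round(4),'F',o['force'].round(1),'open',round(o['opening'],4),'spin(first)',round(s,3),'shift cm',t.round(2))
E
python3 - <<'E'
from h import *
K,T=cam('top')
for n,a,b,z in(('ud',(253.6,181.7),(345.1,192.3),.078),('roof',(253.6,145.1),(349.8,157),.181),('low',(253.6,208.9),(341.3,218.7),.01)):
    A,B=ray(*a,z,K,T),ray(*b,z,K,T);d=A-B;print(n,A.round(3),B.round(3),'mid',((A+B)/2).round(4),'len',np.linalg.norm(d).round(4),'yaw',np.degrees(np.arctan2(-d[0],d[1])).round(2))
o=get_obs();print(Tw(o)[:3,:3].round(3).tolist())
go(.396,.328,.15,82.5)
E
```

```text
ud [0.559 0.175 0.078] [ 0.52  -0.131  0.078] mid [0.5396 0.0221 0.078 ] len 0.3081 yaw -7.14
roof [0.66  0.161 0.181] [ 0.619 -0.143  0.181] mid [0.6392 0.009  0.181 ] len 0.306 yaw -7.69
low [0.474 0.184 0.01 ] [ 0.438 -0.119  0.01 ] mid [0.4558 0.0325 0.01  ] len 0.3057 yaw -6.83
[[-0.0, 0.974, -0.227], [-0.001, -0.227, -0.974], [-1.0, 0.0, 0.001]]
t 0.1 tcp [0.1531 0.657  0.2257] F [ 0.6 -0.4  0.4] open 0.0872 spin(first) -0.098 shift cm [ 7.62 28.38 29.43]
```

Call:
move_arm --commands '[[[0,0,0,-0.098],[0,2,2,0],[0,3,3.1,0],[0,3,3.1,0],[0,3,3.1,0],[0,3,3.1,0],[0,3,3.1,0],[0,3,3.1,0]]]' --jaw 8.7

```text
clock: 0.9
tool_pos: [0.3251, 0.4253, 0.2264]
orientation: [-25.8, 90.0, -123.3]
force: [0.1, 0.5, -0.1]
opening: 0.087
```

Call:
move_arm --commands '[[[1,3,3.1,0],[1,3,3.1,0],[1,2,2.5,0],[0,0,0,0],[0,0,0,0],[0,0,0,0]]]'

```text
clock: 1.5
tool_pos: [0.3925, 0.3309, 0.1967]
orientation: [149.4, 90.0, 51.9]
force: [-0.3, 0.3, 0.3]
opening: 0.0869
```

```bash
python3 - <<'E'
from h import *
go(.396,.328,.026,82.6)
o=get_obs();im,d=snapshot('wrist');cv2.imwrite('pics/w1.png',im[:,:,::-1]);K,T=cam('wrist',o);P=pts(d,K,T)
m=(d>0)&(P[...,2]>.06)&(P[...,2]<.1)&(abs(P[...,0]-.396)<.06)&(abs(P[...,1]-.328)<.06);q=P[m]
print(len(q),((q.min(0)+q.max(0))/2).round(4),(q.max(0)-q.min(0)).round(3),q.mean(0).round(4))
E
```

```text
t 1.5 tcp [0.3925 0.3309 0.1967] F [-0.3  0.3  0.3] open 0.0869 spin(first) -0.001 shift cm [17.07  0.38  0.25]
2460 [0.3965 0.3251 0.0734] [0.055 0.057 0.027] [0.3989 0.3248 0.0818]
```

View pics/w1.png

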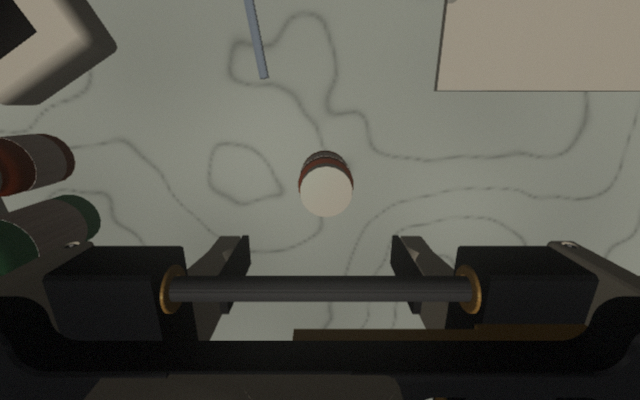

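The wrist view shows the bottle's cap at (326,190), midway between the fingers, and both measurements agree within 3 mm. I descend and grasp.

Call:
move_arm --commands '[[[2,0.45,0.4,0],[3,0,0,0],[3,0,0,0],[3,0,0,0],[3,0,0,0],[2,0,0,0],[1,0,0,0],[0,0,0,0]]]'

```text
clock: 2.35
tool_pos: [0.3958, 0.3259, 0.0256]
orientation: [-22.1, 89.9, -119.5]
force: [0.6, 0.0, -0.3]
opening: 0.0871
```

Call:
move_arm --commands '[[[0,0,0,0],[0,0,0,0],[0,0,0,0],[0,0,0,0],[0,0,0,0],[0,0,0,0],[0,0,0,0],[0,0,0,0]]]' --jaw 5

```text
clock: 3.15
tool_pos: [0.3966, 0.326, 0.0273]
orientation: [148.9, 90.0, 51.4]
force: [-2.4, -1.3, 6.1]
opening: 0.0589
```

Call:
move_arm --commands '[[[-1,0,0,0],[-2,0,0,0],[-3,0,0,0],[-3,0,0,0],[-3,0,0,0],[-1,0,0,0],[0,0,0,0]]]'

```text
clock: 3.85
tool_pos: [0.3969, 0.3265, 0.1583]
orientation: [158.7, 89.8, 61.2]
force: [-0.6, 0.4, -2.5]
opening: 0.0592
```

```bash
cat >> h.py <<'E'
O=np.array([.540,.021]);A=np.radians(-7.4);ex=np.array([np.cos(A),np.sin(A)]);ey=np.array([-np.sin(A),np.cos(A)])
def S(x,y): return O+x*ex+y*ey
def inv(p): q=np.asarray(p)[:2]-O; return np.array([q@ex,q@ey])
E
python3 - <<'E'
from h import *
go(*S(.055,-.03),.16,82.6)
E
```

```text
t 3.85 tcp [0.3969 0.3265 0.1583] F [-0.6  0.4 -2.5] open 0.0592 spin(first) -0.002 shift cm [-0.24 23.63 31.45]
```

Call:
move_arm --commands '[[[0,1,1.3,0],[0,2,2.7,0],[0,2.2,3,0],[0,2.2,3,0],[0,2.2,3,0],[0,2.2,3,0],[0,2.2,3,0],[0,2.2,3,0]]]'

```text
clock: 4.65
tool_pos: [0.5279, 0.084, 0.1547]
orientation: [-59.7, 89.8, -157.2]
force: [-0.1, 0.2, -0.9]
opening: 0.0588
```

Call:
move_arm --commands '[[[0,2.2,3,0],[0,2.2,3,0],[0,2,2.5,0],[0,1,1,0],[0,0,0,0],[0,0,0,0],[0,0,0,0]]]'

```text
clock: 5.35
tool_pos: [0.5886, -0.0168, 0.156]
orientation: [-80.6, 89.9, -178.0]
force: [-0.2, -0.5, -0.2]
opening: 0.0588
```

```bash
python3 - <<'E'
from h import *
go(*S(.055,-.03),.1055,82.6)
o=get_obs();print(inv(o['tool_pos']))
im,d=snapshot('wrist');cv2.imwrite('pics/w2.png',im[:,:,::-1]);np.save('w2d.npy',d)
E
```

```text
t 5.35 tcp [ 0.5886 -0.0168  0.156 ] F [-0.2 -0.5 -0.2] open 0.0588 spin(first) -0.001 shift cm [ 5.05  0.2  -0.12]
[ 0.05303074 -0.03119081]
```

View pics/w2.png

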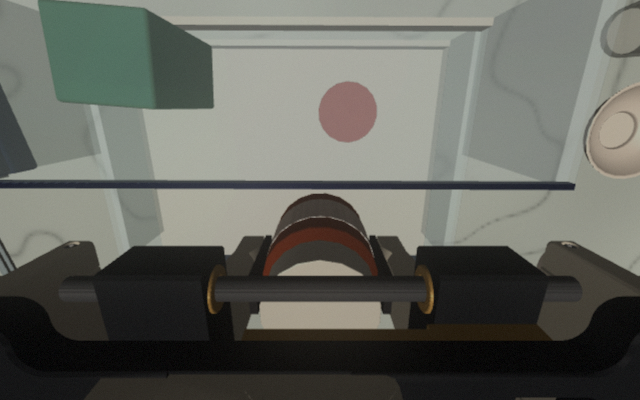

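The wrist view shows the roof's navy front edge across rows 180–188, square to the gripper. The bottle is held upright, with the carton clear at left (right edge near column 212) and the tin at (348,112) on the deck below. I measure the edge before lowering.

```bash
python3 - <<'E'
from h import *
o=get_obs();K,T=cam('wrist',o);im=cv2.imread('pics/w2.png');print('cam',T[:3,3].round(3))
hsv=cv2.cvtColor(im,cv2.COLOR_BGR2HSV)
nv=(hsv[...,0]>95)&(hsv[...,0]<140)&(hsv[...,1]>70)&(hsv[...,2]<110)
for u in(150,300,450,550):
    v=np.nonzero(nv[175:195,u])[0]+175
    if len(v): print(u,v.min(),v.max(),'lo@.176',inv(ray(u,v.max()+.5,.176,K,T)).round(4),'hi@.181',inv(ray(u,v.min()-.5,.181,K,T)).round(4),)
print('right end',inv(ray(575,187,.178,K,T)))
for u,v,z in((213,108,.078),(155,108,.078),(213,45,.163)):print('carton',inv(ray(u,v,z,K,T)))
print('tin',inv(ray(348,112,.052,K,T)))
E
```

```text
cam [ 0.672 -0.027  0.315]
550 185 185 lo@.176 [ 0.0992 -0.146 ] hi@.181 [ 0.1011 -0.1417]
right end [ 0.09895926 -0.15694281]
carton [0.13661972 0.05397206]
carton [0.136734   0.09975327]
carton [0.16524798 0.02031038]
tin [ 0.13293493 -0.05517931]
```

Call:
move_arm --commands '[[[1,0,0,0],[2,0,0,0],[1,0,0,0],[0.5,0,0,0],[0,0,0,0],[0,0,0,0],[0,0,0,0]]]'

```text
clock: 6.1
tool_pos: [0.5898, -0.0171, 0.1123]
orientation: [106.5, 89.9, 9.1]
force: [-0.1, -0.7, -0.8]
opening: 0.0591
```

Call:
move_arm --commands '[[[0.3,0,0,0],[0.2,0,0,0],[0.1,0,0,0],[0,0,0,0],[0,0,0,0]]]'

```text
clock: 6.6
tool_pos: [0.5893, -0.0173, 0.1055]
orientation: [-40.3, 90.0, -137.7]
force: [0.7, -0.7, -1.5]
opening: 0.0593
```

Call:
move_arm --commands '[[[0.1,0,0,0],[0,0,0,0],[0,0,0,0]]]'

```text
clock: 6.9
tool_pos: [0.5895, -0.0173, 0.1053]
orientation: [91.6, 90.0, -5.9]
force: [-3.4, -0.1, 5.2]
opening: 0.0588
```

Call:
move_arm --commands '[[[0,0,0,0],[0,0,0,0],[0,0,0,0],[0,0,0,0],[0,0,0,0],[0,0,0,0],[0,0,0,0],[0,0,0,0]]]' --jaw 8.7

```text
clock: 7.7
tool_pos: [0.5894, -0.0173, 0.1046]
orientation: [61.8, 90.0, -35.7]
force: [-0.8, -0.6, -0.7]
opening: 0.087
```

Call:
move_arm --commands '[[[-1,0,0,0],[-2,0,0,0],[-3,0,0,0],[-3,0,0,0],[-2,0,0,0],[0,0,0,0],[0,0,0,0]]]'

```text
clock: 8.4
tool_pos: [0.5894, -0.0172, 0.2155]
orientation: [121.5, 89.9, 24.0]
force: [0.4, -0.4, -0.9]
opening: 0.0869
```

```bash
python3 - <<'E'
from h import *
o=get_obs();print(inv(o['tool_pos']));go(*S(0,-.03),.125,82.6)
K,T=cam('top');im,d=snapshot('top');P=pts(d,K,T)
im,d=snapshot('wrist');cv2.imwrite('pics/w3.png',im[:,:,::-1]);K,T=cam('wrist',o);P=pts(d,K,T)
m=(d>0)&(abs(P[...,2]-.162)<.006)&(np.hypot(P[...,0]-o['tool_pos'][0],P[...,1]-o['tool_pos'][1])<.045);q=P[m];print(len(q))
xy=np.array([inv(p) for p in q]);print(xy.min(0),xy.max(0),(xy.min(0)+xy.max(0))/2)
E
```

```text
[ 0.05393148 -0.03147999]
t 8.4 tcp [ 0.5894 -0.0172  0.2155] F [ 0.4 -0.4 -0.9] open 0.0869 spin(first) -0.002 shift cm [ 9.04 -5.41 -0.14]
3301
[ 0.02736162 -0.05706764] [ 0.07991981 -0.0051006 ] [ 0.05364072 -0.03108412]
```

View pics/w3.png

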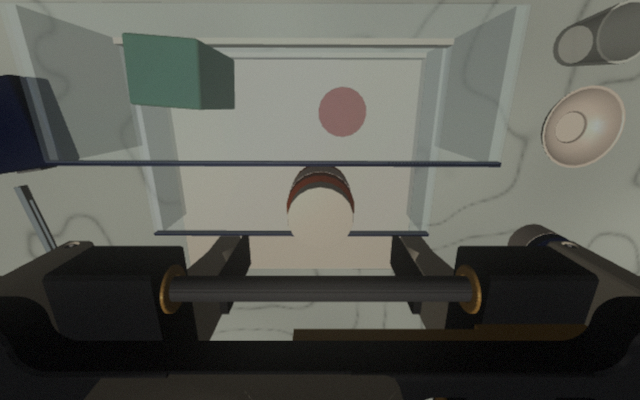

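The bottle stands upright on the upper landing at organiser (0.054, -0.031), centred on column 320. Now I back off, close the jaws and go down behind it.

Call:
move_arm --commands '[[[0,-1.5,0,0],[0,-2.5,0,0],[0,-2.2,0,0],[0,-0.7,0,0],[0,0,0,0],[0,0,0,0],[0,0,0,0],[0,0,0,0]]]' --jaw 0

```text
clock: 9.3
tool_pos: [0.5215, -0.0083, 0.2142]
orientation: [-57.0, 90.0, -154.5]
force: [1.1, -0.3, -0.4]
opening: 0.0287
```

Call:
move_arm --commands '[[[2,0,0,0],[3,0,0,0],[3,0,0,0],[1,0,0,0],[0,0,0,0],[0,0,0,0],[0,0,0,0]]]'

```text
clock: 10.0
tool_pos: [0.5221, -0.008, 0.126]
orientation: [109.2, 89.9, 11.7]
force: [0.4, 0.2, 0.4]
opening: 0.0001
```

```bash
python3 - <<'E'
from h import *
o=get_obs();print(inv(o['tool_pos']),o['tool_pos'],o['opening'])
go(*S(.085,-.031),.125,82.6)
im,d=snapshot('side');cv2.imwrite('pics/s4.png',cv2.resize(im[90:290,220:500,::-1],None,fx=2.8,fy=2.8,interpolation=cv2.INTER_CUBIC))
E
```

```text
[-0.01404009 -0.03110158] [ 0.5220711  -0.00803424  0.1260408 ] 6.946856324844056e-05
t 10.0 tcp [ 0.5221 -0.008   0.126 ] F [0.4 0.2 0.4] open 0.0001 spin(first) -0.001 shift cm [ 0.13  9.9  -0.01]
```

View pics/s4.png

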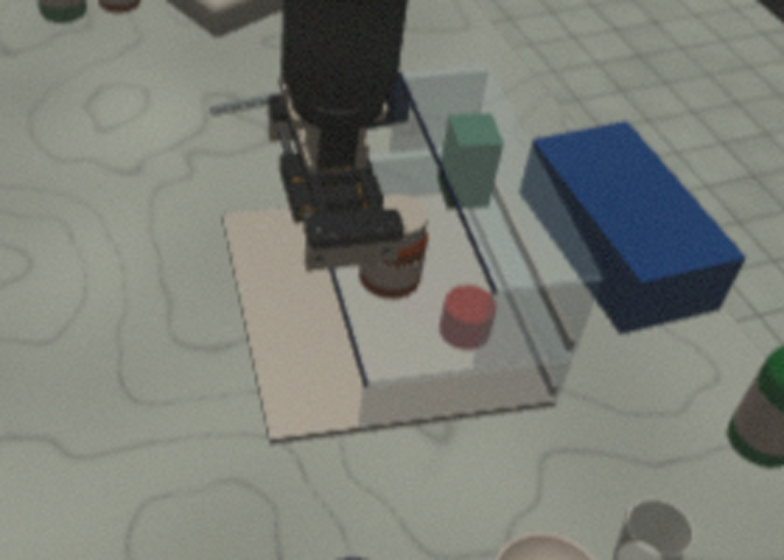

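Call:
move_arm --commands '[[[0,0.7,0,0],[0,0.8,0,0],[0,0.8,0,0],[0,0.8,0,0],[0,0.9,0,0],[0,0.9,0,0],[0,0.9,0,0],[0,0.7,0,0]]]'

```text
clock: 10.85
tool_pos: [0.5862, -0.0169, 0.1244]
orientation: [-56.3, 90.0, -153.8]
force: [-2.4, 0.3, 0.5]
opening: 0.0003
```

```bash
cat >> h.py <<'E'
def cap(n,z,c,r,hi=None,save=None):
    o=get_obs();im,d=snapshot(n);K,T=cam(n,o);P=pts(d,K,T)
    if save: cv2.imwrite(save,im[:,:,::-1])
    w=S(*c);m=(d>0)&(abs(P[...,2]-z)<.006)&(np.hypot(P[...,0]-w[0],P[...,1]-w[1])<r);q=P[m]
    xy=np.array([inv(p) for p in q])
    print(n,len(q),'min',xy.min(0).round(4),'max',xy.max(0).round(4),'tcp',inv(o['tool_pos']).round(4),o['tool_pos'][2].round(4),'t',o['clock'],'F',o['force'].round(1))
E
python3 - <<'E'
from h import *
cap('wrist',.162,(.09,-.031),.045,save='pics/w5.png')
E
```

```text
wrist 4719 min [ 0.0597 -0.057 ] max [ 0.0929 -0.0052] tcp [ 0.0507 -0.0316] 0.1244 t 10.85 F [-2.4  0.3  0.5]
```

View pics/w5.png

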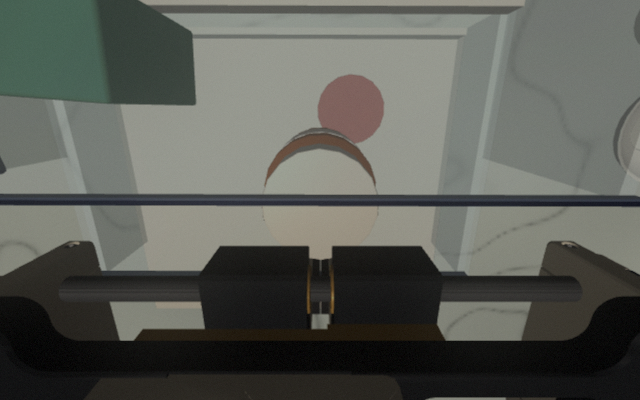

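The view through the roof shows the bottle still upright, its cap front at (320,148), with the carton well to the left. I now push faster and stop just short of the roof edge.

Call:
move_arm --commands '[[[0,0.9,0,0],[0,2.4,0,0],[0,0,0,0],[0,0,0,0],[0,0,0,0]]]'

```text
clock: 11.4
tool_pos: [0.6178, -0.0211, 0.1244]
orientation: [-85.6, 90.0, 176.9]
force: [0.3, 1.0, 0.4]
opening: 0.0007
```

```bash
cat >> h.py <<'E'
def front(z,u=(300,340),save=None,v0=0,v1=250):
    o=get_obs();im,d=snapshot('wrist');K,T=cam('wrist',o)
    if save: cv2.imwrite(save,im[:,:,::-1])
    return im,d,K,T,o
E
python3 - <<'E'
from h import *
im,d,K,T,o=front(.162,save='pics/w6.png')
print('tcp',inv(o['tool_pos']),o['tool_pos'][2],o['force'])
for f in('pics/w5.png','pics/w6.png'):
    I=cv2.imread(f);print(f,[(v,I[v,320].tolist()) for v in range(80,250,6)])
print('ray w5-ish scale', [ (v,inv(ray(320,v,.162,K,T))[0].round(4)) for v in (100,130,150,180,210,240)])
E
```

```text
tcp [ 0.08254492 -0.03169573] 0.12441225411195955 [0.34726825 1.03655656 0.38288238]
pics/w5.png [(80, [142, 150, 149]), (86, [141, 151, 148]), (92, [142, 151, 149]), (98, [99, 104, 127]), (104, [92, 97, 125]), (110, [92, 98, 128]), (116, [94, 98, 126]), (122, [107, 113, 131]), (128, [77, 82, 87]), (134, [57, 66, 75]), (140, [61, 76, 99]), (146, [78, 83, 83]), (152, [143, 153, 152]), (158, [144, 155, 153]), (164, [144, 155, 155]), (170, [144, 155, 155]), (176, [143, 154, 153]), (182, [143, 153, 153]), (188, [142, 154, 153]), (194, [114, 123, 122]), (200, [73, 64, 62]), (206, [112, 118, 123]), (212, [135, 150, 157]), (218, [132, 149, 154]), (224, [132, 148, 155]), (230, [131, 147, 154]), (236, [130, 145, 154]), (242, [130, 146, 152]), (248, [131, 145, 153])]
pics/w6.png [(80, [143, 154, 151]), (86, [143, 151, 149]), (92, [143, 153, 151]), (98, [142, 153, 150]), (104, [142, 151, 150]), (110, [143, 152, 149]), (116, [112, 118, 117]), (122, [63, 77, 100]), (128, [84, 90, 89]), (134, [146, 158, 155]), (140, [145, 156, 154]), (146, [145, 158, 156]), (152, [146, 157, 155]), (158, [144, 156, 153]), (164, [144, 156, 154]), (170, [144, 156, 155]), (176, [143, 155, 154]), (182, [144, 155, 155]), (188, [142, 154, 155]), (194, [142, 153, 155]), (200, [142, 154, 155]), (206, [142, 153, 153]), (212, [142, 152, 153]), (218, [141, 152, 153]), (224, [139, 150, 152]), (230, [138, 149, 151]), (236, [139, 150, 153]), (242, [136, 147, 149]), (248, [96, 101, 99])]
ray w5-ish scale [(100, np.float64(0.1691)), (130, np.float64(0.1574)), (150, np.float64(0.1492)), (180, np.float64(0.1362)), (210, np.float64(0.1223)), (240, np.float64(0.1075))]
```

View pics/w6.png

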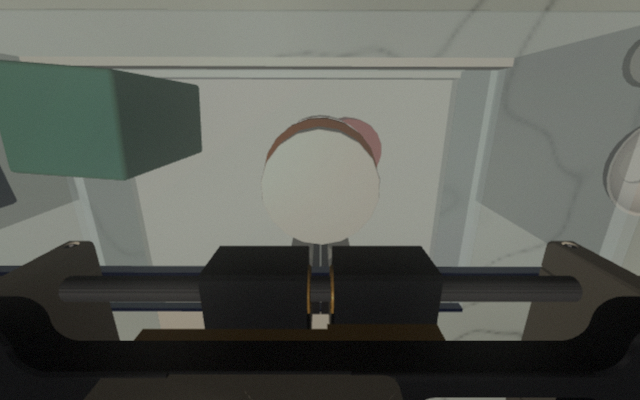

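The cap now spans rows 130–244 in line with the gripper, giving a bottle centre near x = 0.1315 and its back at about 0.1015. The roof edge is at 0.0995–0.100, so it seems only just under. I retreat and look straight down on the edge.

Call:
move_arm --commands '[[[0,-1,0,0],[0,-2,0,0],[-1,-2,0,0],[-3,-1,0,0],[-4,0,0,0],[-4,0,0,0],[-1,0,0,0],[0,0,0,0]]]'

```text
clock: 12.25
tool_pos: [0.5588, -0.0129, 0.2569]
orientation: [115.4, 89.7, 17.9]
force: [-0.1, -0.8, -0.3]
opening: 0.0004
```

Call:
move_arm --commands '[[[0,0,0,0],[0,0,0,0],[0,0,0,0]]]'

```text
clock: 12.55
tool_pos: [0.5579, -0.0134, 0.2531]
orientation: [-68.8, 89.9, -166.3]
force: [-0.4, -0.8, -0.5]
opening: 0.0006
```

```bash
python3 - <<'E'
from h import *
im,d,K,T,o=front(.162)
print('tcp',inv(o['tool_pos']),o['tool_pos'][2],'cam',inv(T[:3,3]),T[2,3])
np.savez('w7.npz',im=im,K=K,T=T)
c=im[100:300,220:420,::-1];cv2.imwrite('pics/w7.png',cv2.resize(c,None,fx=3,fy=3,interpolation=cv2.INTER_CUBIC))
E
```

```text
tcp [ 0.02219369 -0.03177105] 0.2531261322420754 cam [ 0.10623785 -0.03114117] 0.41123628436104087
```

View pics/w7.png

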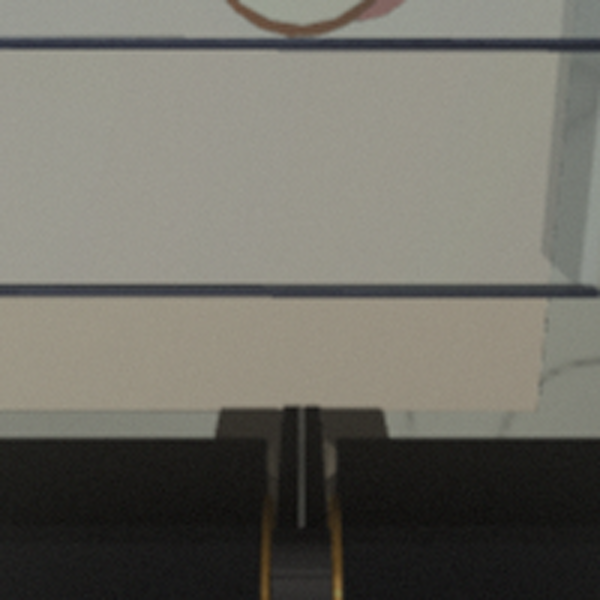

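```bash
python3 - <<'E'
from h import *
f=np.load('w7.npz');K,T,im=f['K'],f['T'],f['im'].astype(int)
print([(v,im[v,320].tolist()) for v in range(106,120)])
for v,z in((112,.136),(112.5,.136),(113,.079),(113,.181),(116,.181),(116,.176),(116.5,.176)):print(v,z,inv(ray(320,v,z,K,T)).round(4))
E
```

```text
[(106, [153, 156, 143]), (107, [149, 151, 140]), (108, [127, 121, 108]), (109, [100, 78, 63]), (110, [100, 79, 62]), (111, [108, 92, 80]), (112, [96, 93, 89]), (113, [61, 65, 75]), (114, [57, 60, 70]), (115, [49, 50, 61]), (116, [87, 87, 89]), (117, [135, 135, 128]), (118, [154, 152, 142]), (119, [152, 150, 140])]
112 0.136 [ 0.1017 -0.0315]
112.5 0.136 [ 0.1012 -0.0315]
113 0.079 [ 0.0996 -0.0316]
113 0.181 [ 0.1017 -0.0315]
116 0.181 [ 0.0994 -0.0314]
116 0.176 [ 0.0993 -0.0314]
116.5 0.176 [ 0.0989 -0.0314]
```

The amber body ends at row ~111.5 (x ≈ 0.102). The roof's navy edge covers rows 112–116 (front ≈ 0.0992). So the bottle is under by about 2.5 mm, and upright fingers cannot push it further. On to the jar.

```bash
python3 - <<'E'
from h import *
go(.4475,-.2975,.17,82.6)
E
```

```text
t 12.6 tcp [ 0.5581 -0.0133  0.2533] F [ 0.   0.6 -1.3] open 0.0005 spin(first) -0.002 shift cm [ 8.37 -7.29 29.6 ]
```

Call:
move_arm --commands '[[[0,-0.5,2,0],[0,-0.7,3,0],[0,-0.9,3.5,0],[0,-0.9,3.5,0],[0,-0.9,3.5,0],[0,-0.9,3.5,0],[0,-0.9,3.5,0],[0,-0.9,3.5,0]]]' --jaw 8.7

```text
clock: 13.4
tool_pos: [0.4583, -0.2636, 0.254]
orientation: [-94.2, 89.9, 168.3]
force: [0.9, -0.5, 0.5]
opening: 0.0589
```

Call:
move_arm --commands '[[[2,-0.6,2.5,0],[3,-0.1,1.1,0],[3,0,0,0],[0,0,0,0],[0,0,0,0],[0,0,0,0]]]'

```text
clock: 14.0
tool_pos: [0.4487, -0.2973, 0.1761]
orientation: [67.6, 89.9, -29.8]
force: [0.7, -0.0, 0.7]
opening: 0.0866
```

```bash
python3 - <<'E'
from h import *
o=get_obs();im,d=snapshot('wrist');K,T=cam('wrist',o);P=pts(d,K,T)
m=(d>0)&(abs(P[...,2]-.044)<.006)&(np.hypot(P[...,0]-.4475,P[...,1]+.2975)<.05);q=P[m]
c=(q.min(0)+q.max(0))/2;print(len(q),c.round(4),(q.max(0)-q.min(0)).round(4),'colour',im[m].mean(0))
go(c[0],c[1],.013,82.6)
E
```

```text
2547 [ 0.4477 -0.3015  0.0426] [0.0608 0.0612 0.0088] colour [37.24420887 39.82253632 49.99842952]
t 14.05 tcp [ 0.4488 -0.2973  0.1762] F [-0.1  0.4 -0.3] open 0.0871 spin(first) -0.001 shift cm [16.32 -0.1   0.43]
```

Call:
move_arm --commands '[[[2,-0.1,0.3,0],[3,0,0,0],[3,0,0,0],[3,0,0,0],[3,0,0,0],[1.5,0,0,0],[0.8,0,0,0],[0,0,0,0]]]'

```text
clock: 14.85
tool_pos: [0.4467, -0.2999, 0.0116]
orientation: [-55.3, 90.0, -152.8]
force: [-0.5, 0.7, -0.8]
opening: 0.0869
```

Call:
move_arm --commands '[[[0,0,0,0],[0,0,0,0],[0,0,0,0],[0,0,0,0],[0,0,0,0],[0,0,0,0],[0,0,0,0],[0,0,0,0]]]' --jaw 5

```text
clock: 15.65
tool_pos: [0.4467, -0.3002, 0.0123]
orientation: [73.1, 89.9, -24.3]
force: [-0.8, 0.7, 7.1]
opening: 0.0613
```

Call:
move_arm --commands '[[[-1,0,0,0],[-2,0,0,0],[-3,0,0,0],[-3,0,0,0],[-1,0,0,0],[0,0,0,0],[0,0,0,0]]]'

```text
clock: 16.35
tool_pos: [0.4456, -0.2997, 0.1109]
orientation: [-127.8, 89.9, 134.7]
force: [-0.3, 0.4, -1.2]
opening: 0.0614
```

```bash
python3 - <<'E'
from h import *
go(*S(-.042,.05),.115,82.6)
E
```

```text
t 16.35 tcp [ 0.4456 -0.2997  0.1109] F [-0.3  0.4 -1.2] open 0.0614 spin(first) -0.002 shift cm [ -0.39   1.03 -38.02]
```

Call:
move_arm --commands '[[[0,0,-1.5,0],[0,0.1,-3,0],[0,0.1,-3.5,0],[0,0.1,-3.5,0],[0,0.1,-3.5,0],[0,0.1,-3.5,0],[0,0.1,-3.5,0],[0,0.1,-3.5,0]]]'

```text
clock: 17.15
tool_pos: [0.4854, -0.0463, 0.1103]
orientation: [-71.7, 89.9, -169.2]
force: [1.0, -0.5, -1.3]
opening: 0.061
```

Call:
move_arm --commands '[[[0,0.1,-3.5,0],[0,0.1,-3.5,0],[0,0.1,-3,0],[0,0.1,-1.5,0],[0,0,-0.5,0],[0,0,0,0],[0,0,0,0]]]'

```text
clock: 17.85
tool_pos: [0.5054, 0.0696, 0.1111]
orientation: [-57.0, 89.9, -154.5]
force: [-0.0, -0.4, -1.9]
opening: 0.0617
```

```bash
python3 - <<'E'
from h import *
print(inv(get_obs()['tool_pos']));go(*S(-.042,.05),.0245,82.6)
E
```

```text
[-0.04054682  0.0436994 ]
t 17.85 tcp [0.5054 0.0696 0.1111] F [-0.  -0.4 -1.9] open 0.0617 spin(first) -0.002 shift cm [ 8.66 -0.14 -0.64]
```

Call:
move_arm --commands '[[[1,-0.2,0,0],[2,0,0,0],[3,0,0,0],[1.7,0,0,0],[0.7,0,0,0],[0,0,0,0],[0,0,0,0]]]'

```text
clock: 18.55
tool_pos: [0.5045, 0.0704, 0.0281]
orientation: [113.2, 90.0, 15.7]
force: [-0.3, -0.9, 0.4]
opening: 0.0618
```

Call:
move_arm --commands '[[[0,0.7,0,0],[0,1,0,0],[0,0.8,0,0],[0.2,0,0,0],[0.1,0,0,0],[0.05,0,0,0],[0,0,0,0],[0,0,0,0]]]'

```text
clock: 19.35
tool_pos: [0.5287, 0.0673, 0.0241]
orientation: [-41.8, 90.0, -139.3]
force: [-0.7, -0.0, -1.2]
opening: 0.0617
```

```bash
python3 - <<'E'
from h import *
o=get_obs();print(inv(o['tool_pos']),o['tool_pos'][2],o['force'],o['opening'])
E
```

```text
[-0.01721412  0.04449974] 0.024078172292277766 [-0.71854332 -0.02124831 -1.15628941] 0.06173061337423444
```

Call:
move_arm --commands '[[[0.1,0,0,0],[0.1,0,0,0],[0,0,0,0],[0,0,0,0]]]'

```text
clock: 19.75
tool_pos: [0.5288, 0.0674, 0.0224]
orientation: [122.4, 90.0, 25.0]
force: [-2.5, 0.5, 4.5]
opening: 0.0617
```

Call:
move_arm --commands '[[[0,0,0,0],[0,0,0,0],[0,0,0,0],[0,0,0,0],[0,0,0,0],[0,0,0,0],[0,0,0,0],[0,0,0,0]]]' --jaw 8.7

```text
clock: 20.55
tool_pos: [0.5289, 0.0673, 0.0221]
orientation: [1.5, 90.0, -96.0]
force: [0.1, -0.7, 0.8]
opening: 0.087
```

Call:
move_arm --commands '[[[-1,0,0,0],[-2,0,0,0],[-3,0,0,0],[-1,-1,0,0],[0,-2,0,0],[0,-2.5,0,0],[0,-1,0,0],[0,0,0,0]]]'

```text
clock: 21.35
tool_pos: [0.4634, 0.0759, 0.0926]
orientation: [140.4, 90.0, 42.9]
force: [0.5, 0.2, 0.3]
opening: 0.0869
```

Call:
move_arm --commands '[[[0,0,0,0],[0,0,0,0],[0,0,0,0],[0,0,0,0],[0,0,0,0],[0,0,0,0],[0,0,0,0],[0,0,0,0]]]' --jaw 0

```text
clock: 22.15
tool_pos: [0.4644, 0.0758, 0.0921]
orientation: [60.1, 90.0, -37.4]
force: [-0.1, 0.9, 0.2]
opening: 0.0285
```

```bash
python3 - <<'E'
from h import *
cap('wrist',.054,(-.03,.044),.05,save='pics/w8.png');cap('top',.056,(-.03,.044),.05)
E
```

```text
wrist 5116 min [-0.0471  0.0145] max [-0.001   0.0756] tcp [-0.082   0.0446] 0.0921 t 22.15 F [-0.1  0.9  0.2]
top 34 min [-0.0279  0.0172] max [0.0005 0.0441] tcp [-0.082   0.0447] 0.0921 t 22.2 F [-0.7  0.6 -0.3]
```

Call:
move_arm --commands '[[[1,0,0,0],[2,0,0,0],[2,0,0,0],[1.6,0,0,0],[0,0,0,0],[0,0,0,0],[0,0,0,0]]]'

```text
clock: 22.95
tool_pos: [0.4649, 0.0761, 0.0267]
orientation: [122.7, 89.9, 25.2]
force: [0.0, 0.7, 0.9]
opening: 0.0005
```

Call:
move_arm --commands '[[[0,0.5,0,0],[0,0.7,0,0],[0,0.7,0,0],[0,0.7,0,0],[0,0.5,0,0],[0,0,0,0],[0,0,0,0]]]'

```text
clock: 23.65
tool_pos: [0.4952, 0.0716, 0.0259]
orientation: [-58.7, 90.0, -156.2]
force: [0.6, -0.4, 0.4]
opening: 0.0007
```

```bash
python3 - <<'E'
from h import *
f=np.load('w7.npz');K,T,im=f['K'],f['T'],f['im'].astype(int)
for u in(250,320,390):print(u,[(v,im[v,u].sum()) for v in range(193,202)],inv(ray(u,199,.078,K,T)).round(4),inv(ray(u,199,.07,K,T)).round(4))
o=get_obs();print(inv(o['tool_pos']),o['tool_pos'][2],o['force'],o['opening'])
E
```

```text
250 [(193, np.int64(452)), (194, np.int64(360)), (195, np.int64(192)), (196, np.int64(210)), (197, np.int64(198)), (198, np.int64(258)), (199, np.int64(384)), (200, np.int64(441)), (201, np.int64(431))] [-0.0011  0.0547] [-0.0037  0.0567]
320 [(193, np.int64(442)), (194, np.int64(372)), (195, np.int64(216)), (196, np.int64(192)), (197, np.int64(179)), (198, np.int64(197)), (199, np.int64(336)), (200, np.int64(426)), (201, np.int64(431))] [-0.0015 -0.0312] [-0.0041 -0.0312]
390 [(193, np.int64(429)), (194, np.int64(363)), (195, np.int64(213)), (196, np.int64(199)), (197, np.int64(173)), (198, np.int64(173)), (199, np.int64(328)), (200, np.int64(417)), (201, np.int64(414))] [-0.0018 -0.1172] [-0.0044 -0.1193]
[-0.05098266  0.04440542] 0.025892162207475 [ 0.61545894 -0.39009568  0.43752464] 0.0007235930377379725
```

Call:
move_arm --commands '[[[0,0.7,0,0],[0,2.9,0,0],[0,0,0,0],[0,0,0,0],[0,0,0,0]]]'

```text
clock: 24.15
tool_pos: [0.5303, 0.0669, 0.0259]
orientation: [-66.6, 90.0, -164.2]
force: [-1.3, 0.7, 0.3]
opening: -0.0
```

Call:
move_arm --commands '[[[0,-1,0,0],[0,-2,0,0],[-1,-2,0,0],[-3,-2,0,0],[-4,-1,0,0],[-4,0,0,0],[-4,0,0,0],[-2,0,0,0]]]'

```text
clock: 24.95
tool_pos: [0.4516, 0.078, 0.2098]
orientation: [125.5, 89.7, 28.0]
force: [1.2, -0.5, -1.3]
opening: 0.0004
```

Call:
move_arm --commands '[[[-2,0,0,0],[0,0,0,0],[0,0,0,0],[0,0,0,0]]]'

```text
clock: 25.35
tool_pos: [0.4505, 0.0773, 0.2252]
orientation: [-67.0, 89.9, -164.5]
force: [0.4, -0.6, 0.0]
opening: 0.0006
```

```bash
python3 - <<'E'
from h import *
im,d,K,T,o=front(0)
np.savez('w9.npz',im=im,K=K,T=T);print(inv(o['tool_pos']),o['tool_pos'][2],'cam',inv(T[:3,3]),T[2,3])
cv2.imwrite('pics/w9.png',im[:,:,::-1])
E
```

```text
[-0.0960093   0.04432785] 0.22521613614637437 cam [-0.01215117  0.04492002] 0.3834249573701104
```

View pics/w9.png

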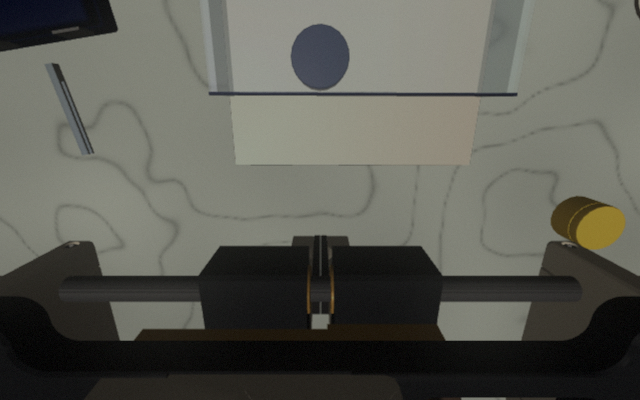

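The jar's lid is at (320,57), rows 24–89, behind the upper deck's edge at rows 92–96. I compute the margin and check the bystanders against the first top view.

```bash
python3 - <<'E'
from h import *
f=np.load('w9.npz');K,T,im=f['K'],f['T'],f['im'].astype(int)
print([(v,im[v,320].tolist()) for v in range(86,99)])
for v,z in((24,.054),(89.5,.054),(89.5,.01),(96.5,.078),(96.5,.07)):print(v,z,inv(ray(320,v,z,K,T)).round(4))
a=cv2.imread('pics/top0.png');b,_=snapshot('top');b=b[:,:,::-1].copy()
df=cv2.GaussianBlur(cv2.absdiff(a,b).max(2),(5,5),0)>25
n,l,s,c=cv2.connectedComponentsWithStats(df.astype(np.uint8))
print([(s[i].tolist()) for i in range(1,n) if s[i,4]>12])
K,T=cam('top')
hsv=cv2.cvtColor(b,cv2.COLOR_BGR2HSV);tin=((hsv[...,0]<10)|(hsv[...,0]>170))&(hsv[...,1]>60);tin[:,:300]=0;tin[:,345:]=0;tin[:135]=0;tin[175:]=0
v,u=np.nonzero(tin);print('tin',u.mean(),v.mean(),len(u))
cv2.imwrite('pics/t10.png',cv2.resize(b[90:290,80:430],None,fx=2.2,fy=2.2,interpolation=cv2.INTER_CUBIC))
E
```

```text
[(86, [67, 71, 83]), (87, [66, 67, 79]), (88, [65, 67, 73]), (89, [79, 80, 79]), (90, [103, 103, 98]), (91, [123, 124, 119]), (92, [100, 101, 103]), (93, [51, 54, 65]), (94, [39, 42, 51]), (95, [74, 75, 73]), (96, [127, 129, 117]), (97, [148, 148, 135]), (98, [146, 146, 133])]
24 0.054 [0.068  0.0443]
89.5 0.054 [0.006  0.0445]
89.5 0.01 [0.0084 0.0445]
96.5 0.078 [-0.0019  0.0446]
96.5 0.07 [-0.0017  0.0446]
[[311, 136, 6, 3, 15], [303, 144, 19, 17, 189], [151, 166, 181, 234, 17099], [384, 205, 22, 21, 363], [0, 295, 105, 101, 4095], [310, 323, 10, 5, 26], [281, 324, 22, 18, 150], [319, 327, 26, 46, 416], [284, 330, 23, 19, 168], [301, 385, 6, 4, 15], [141, 386, 66, 14, 705], [10, 395, 14, 5, 43], [34, 396, 33, 4, 115], [82, 397, 19, 3, 53]]
tin 321.00970873786406 155.0097087378641 103
```

View pics/t10.png

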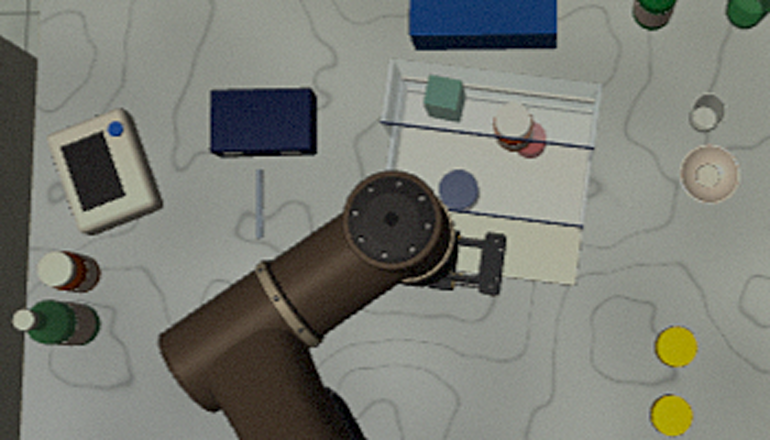

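The top view shows the bottle standing under the roof and the jar under the upper deck. The carton, tin and bystanders have not moved, and the arm is clear.

```bash
python3 -c "
from h import *
print(get_obs()['clock'],close_job())"
```

```text
the job is handed in; nothing more can be done
25.45 None
```

Both containers are on the organiser and the job was handed in at 25.5 s of the 72 s allowed. I put the amber bottle on the upper tier first, then the navy-lidded white jar on the lower tier. I set each one on its landing and pushed it in with the closed fingers. The tool could only point straight down, so the last few millimetres needed a quick push that let each slide under.

- **Bottle:** it stands upright, with its back edge about 2.5 mm behind the roof's front edge. Two wrist views agreed to within about 1 mm. This margin is thin, and the fingers could not push it further.
- **Jar:** it stands upright, with its back edge about 8 mm behind the upper deck's front edge. The lid measured 62 mm across, as it should.
- **Everything else:** comparing the first and last top views showed changes only at the bottle, the jar and the arm. The tin's visible centre shifted by about 2 px, because the bottle now partly hides it. I never touched it.
- **Disagreement:** the top and wrist cameras disagreed by 3–4 mm on the positions of the bottle and the jar, so I grasped at values in between.

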